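Close the food warmer and set its safety dial

ROBOT

A 6-joint arm with a two-finger parallel gripper is mounted at the origin on the work surface. World frame = base frame: x ahead of the robot, y to its left, z up, the work surface at z = 0. Lengths are in m, angles in rad, forces in N, time in s.
With the tool pointing down it reaches from about 0.375 to 0.975 m from the base axis. Payload 3.8 kg.
Tool frame: the origin (TCP) lies where the fingers leave the gripper's body, on its centre line; the fingertips stand 73 mm ahead of it and the grasp point (between the pads) lies 54 mm ahead of it (nose_length is the distance from the TCP to the fingertips, in m); z points along the fingers, y is the line along which they close (so a half turn about z gives the same grasp; the last joint's range is limited). The gripper opens to 85 mm and grips with 20 to 120 N. Pads are 22 mm wide; open, the fingers measure 114 mm over their backs; the gripper's body (76 mm by 85 mm) begins 54 mm behind the grasp point. The pads swing forward as they close: fully open they stand 13 mm farther back than shut.
Start: joints at [-1.258, 0.264, 1.604, -0, 1.274, -0.037], TCP at [0.231, -0.634, 0.304] pointing down, gripper open.
Joint ranges: [-2.63, 2.63], [-0.94, 2.18], [0.31, 2.57], [-1.31, 4.45], [0, 2.66], [-2.55, 2.55]. Speed limits (rad/s): [2.57, 2.57, 3.14, 3.14, 3.14, 3.14].

INTERFACE

Orientations are given as a rotation vector (axis times angle).
In Python, from workcell import read_state, read_camera, calibration, finish_job, look_for, cut_out, tip_of, nose_length gives the robot as it stands.
- The arm moves only by the tool step_arm, never from a script. Its argument "targets" is a list of rows, each a list of 3 entries, a list of its own where there are three numbers: the turn, a rotation vector about the tool's x, y, z in rad, then the shift along the tool's x, y, z in mm, then the finger opening in mm, from 0 to 85.4. In form: [[[ax, ay, az], [x, y, z], grip], ...]. A call has 1 to 5 rows; each row shifts and turns the commanded pose from where the row before left it, along the tool's axes as they then stand; what a row does not reach is not made up. A row lasts 1/12 s, in which the tool goes at most 41.7 mm and 7.16 degrees, less where a joint would pass 70% of its speed; a pose out of reach is approached as far as the arm can. A call with a gripper value outside its range is refused whole. The fingers move at their own pace and stop on an object; "grip_force" is the grip in N (left out, the last holds). Time passes only in rows, so rows that do not move let the fingers close. It gives the time, the measured TCP pose, the force, the opening and the grip force at its end, in the units of the state.
- read_state(): the state, without advancing time (a new reading comes with each control period).
- read_camera(name): name is "scene" or "side" or "wrist"; returns the picture (400x640x3 uint8, red, green, blue); there is no depth.
- calibration(name): a dict with "camera_matrix" (3x3 intrinsics, pixels), "R" (3x3) and "t" (3): a world point X has camera coordinates R X + t. Camera axes: x right, y down, z forward; pixel columns grow to the right and rows downward; lengths in m; the calibration is good to about 2 mm. A picture is of the moment at which its call begins: read the wrist's pose just before it. calibration takes no time and is no camera call; for the wrist camera it gives the pose at the moment of the call.
- finish_job(): hands the job in; it is judged then, once.
Trained networks look in the newest picture that a camera, given by its name, has taken for a name from the list of things; names that differ only in an ending like _2 or _b are one class to them, and where a whole thing is asked for, a point or a joint stands for the part that bears it (a point fixed in the world has none). Each returns a list of dicts, best first, with "score" (0 to 1); they miss things now and then, are a little off and sometimes report something else, mostly with a low value. They report only what shows in the picture. A call takes as long as a camera call.
- look_for(camera, query): "extent" ([left, top, right, bottom] in pixels, round what is visible of it).
- cut_out(camera, query): "region" (400x640 bool, what is visible of it) and "extent" ([left, top, right, bottom] in pixels, round what is visible of it).
- tip_of(camera, query): "at" ([row, column] in pixels: a listed point, or the origin of a listed thing).
The state is a dict: "time": time; "q": joint angles; "joint_vel": joint speeds; "joint_torque": joint torques, N m; "tool_pos": TCP position; "tcp_rot": TCP orientation; "wrist_force": force on the tool from outside, world axes, zero at the start; "torque": the same for the moment, N m; "width": opening from 0.0 (shut) to 1.0 (fully open); "grip_force": force on a finger pad.
Only numpy, scipy, OpenCV 4.12 (cv2) and the standard library are available. Lean on these libraries where they do the work, as an engineer would, in place of code of your own. Each camera call takes 0.05 s, during which the arm holds its last target. There are 200 camera calls.

TASK

First shut the lid of the food warmer, pressing it down against its gasket until the catch holds it shut. Then pull the dial on the front console up, turn it clockwise from the off bar to the mark with three studs, and push it back down until it drops fully home in its slot. Leave the crockery and the jar standing where they are.

Things in the scene. Friction and masses are not known exactly. Their poses are not given: they have to be found in the camera images.
- warmer: Countertop food warmer of bare aluminium, 360 mm deep (x -165 to +195 mm from its origin), 280 mm wide, fixed. Origin: centre of its underside on the table; x axis points to its back, y to its left, z up. The flat console with the dial is the front part (x -165 to -35 mm, top 110 mm above the table); the lidded well is behind it.
- lid (a joint): Lid angle (rad): 0 = pressed right down, grows as the front edge rises; starts at 0.65 to 1.0. The stiff hinge stays where left (about 3 N at the pad moves it). It meets the spring catch at about 0.11 and the rubber gasket at 0.039; not caught, it springs back to 0.028 or more. Pushed down to 0.005 or less (10 to 15 N at the pad) the catch snaps over and holds it at about 0.010.
- lid_press (a point): Centre of the top of the press pad, a flat black rubber rectangle 34 x 70 mm (70 across the warmer) outside on the lid near its front edge; moves with the lid. 185 mm from the hinge axis along the lid and 18 mm above the lid's underside, in whose plane the axis lies. Lid shut: 132 mm above the table.
- lid_hinge (a point): Middle of the lid's hinge axis, which runs along the warmer's y, at the back of the warmer, 185 mm behind its origin and 114 mm up. The lid is 210 mm from hinge to front edge, 270 mm wide, 14 mm thick, aluminium.
- knob_grip (a point): Grip point on the black knob's vertical axis, 24 mm above its skirt (64 mm across, 6 thick), 12 below the top of its grip bar (46 long, 16 wide, 36 high: pinch its 16 mm); moves with it. Its x axis runs along the bar; the pointer (nose, steel line) is at the -x end. The axis is 100 mm in front of the warmer's origin; knob in, this point is 149.5 mm above the table.
- pull (a joint): How far the knob is pulled up (m): 0 = fully in, 0.014 = fully out. It stays where it is left (3.5 N of friction). A key under the skirt, 5 mm deep, locks it while in: pulled out 7 mm or more it turns freely, and it goes fully in only where the key meets a slot; elsewhere it stops at about 0.005, on the ring between the slots.
- dial (a joint): Turn of the knob (rad), clockwise from above: 0 = pointer at the off bar, towards the console's front (starts within 0.25); one, two, three studs at 1.33, 2.67, 4.00; stops at -0.4 and 4.6. Too far for one grasp: leave it pulled out, let go, take it again. Each slot lies up to 0.10 to either side of its mark, unseen, and takes the key within 0.05 of its middle: feel for it.
- mark3 (a point): Middle of the mark with three studs: three black studs of 8 mm diameter and 3 mm height in an arc, on the console 50 mm from the knob's axis. Other marks on that circle: a bar (off), one stud, two studs.
- plate: White plate, 150 mm across, 18 mm high, loose on the table beside the warmer; origin at the centre of its underside. Leave it alone.
- bowl: Steel bowl, 124 mm across, 65 mm high, loose on the table beside the warmer; origin at the centre of its underside. Leave it alone.
- jar: Closed amber glass jar, 72 mm across, 110 mm high, loose on the table beside the warmer; origin at the centre of its underside. Leave it alone.

How it is judged:
On the way, in this order (a step that is already met when the one before it is completed fails the run):
1. the lid is shut and caught (value of joint lid below 0.018 rad), for 0.2 s.
2. the dial is pulled up, still at off (value of joint pull above 0.007 m and value of joint dial below 0.8 rad), for 0.02 s.
3. the dial, still up, is turned to the three studs (value of joint pull above 0.0035 m and value of joint dial above 3.8 rad), for 0.02 s.
At the end, for the whole second after the job is handed in: the lid is held shut by its catch (within 0.018 rad of fully down), the dial points at the three studs (4.0 rad, within 0.2) and is fully in (within 2 mm), all at rest (value of joint lid below 0.018 rad and value of joint pull below 0.002 m and value of joint dial between 3.8 and 4.2 rad and not (velocity of joint dial above 0.05 rad/s) and not (velocity of joint lid above 0.05 rad/s)); the robot touches nothing.
It fails at once if the plate, bowl or jar is shifted by more than 25 mm (distance of any of plate, bowl, jar from where it was at the start of the episode above 0.025 m).
It also fails if it takes over 72 s, if anything falls off the work surface, if the arm or the gripper's body presses on something with over 40 N, if the wrist force passes 120 N, or if a joint passes its speed limit or range.

## Working session

There is one attempt and no reset: what is moved stays moved. The work goes in short steps, Python scripts to look and compute and a tool call to move; the robot and the scene stay as the last step left them, time stands still between calls to the robot, and variables do not carry over. Pictures are saved under pics/ and viewed, at most 10 in all, crops included, and the job is handed in when it is done.

Besides the shell and the picture viewer there is one more tool, called after "Request:" as name(argument=value, ...) on one line, values as JSON. step_arm: Moves the arm, as the interface text tells. Its arguments: {"type":"object","properties":{"targets":{"type":"array","items":{"type":"array"}},"grip_force":{"type":"number"}},"required":["targets"]}

```bash
mkdir -p pics; ls
cat > h.py <<'E'
import numpy as np, cv2
from scipy.spatial.transform import Rotation as R
from workcell import *
def proj(c,X):
    x=c["R"]@np.asarray(X)+np.asarray(c["t"]).ravel(); p=np.asarray(c["camera_matrix"])@x; return p[:2]/p[2]
def tri(obs): # list of (calib,[row,col])
    A=[];b=[]
    for c,(r,cl) in obs:
        d=np.linalg.inv(c["camera_matrix"])@[cl,r,1]; Rm=np.asarray(c["R"]); d=Rm.T@d; d/=np.linalg.norm(d)
        o=-Rm.T@np.asarray(c["t"]).ravel(); P=np.eye(3)-np.outer(d,d); A.append(P); b.append(P@o)
    X=np.linalg.lstsq(np.vstack(A),np.hstack(b),rcond=None)[0]
    return X,[np.round(proj(c,X)[::-1]-np.array(p),1) for c,p in obs]
E
python3 - <<'E'
from h import *
np.set_printoptions(precision=4,suppress=True)
cs={}
ims=[]
for n in("scene","side"):
    im=read_camera(n); cs[n]=calibration(n); ims.append(im); cv2.imwrite(f"pics/{n}0.png",im[:,:,::-1])
obs={}
for q in("warmer","lid_press","lid_hinge","knob_grip","mark3","plate","bowl","jar"):
    o=[]
    for n in("scene","side"):
        t=tip_of(n,q)
        if t: o.append((cs[n],t[0]["at"])); print(q,n,np.array(t[0]["at"]),round(t[0]["score"],2))
    if len(o)==2: print("   ",*tri(o))
s=read_state(); print(s)
for n in cs: print(n, cs[n])
E
```

```text
pics
warmer scene [239.8 346.5] 0.23
warmer side [239.4 324.6] 0.66
    [0.5928 0.0679 0.0022] [array([-12.5, -14. ]), array([ 11.5, -17.7])]
lid_press scene [173.8 323. ] 0.89
lid_hinge scene [242.3 347.1] 0.88
lid_hinge side [205.9 250.2] 0.76
    [0.7402 0.0533 0.1174] [array([-0.5, -0.7]), array([ 0.5, -0.8])]
knob_grip scene [164.6 293.9] 0.72
mark3 scene [185.4 288.2] 0.85
mark3 side [196.3 344.9] 0.56
    [ 0.5117 -0.0363  0.1193] [array([1.4, 1.4]), array([-1.5,  1.6])]
plate scene [184.9 383.4] 0.95
plate side [240.4 325.5] 0.28
    [0.5561 0.1909 0.1462] [array([ -9.9, -11.4]), array([ 10.9, -16.1])]
bowl scene [232.6 210.7] 0.83
bowl side [173.9 356.8] 0.74
    [ 0.5137 -0.2727 -0.0015] [array([0.4, 0.4]), array([-0.4,  0.4])]
jar scene [274.1 238.6] 0.96
{'time': 0.9, 'q': array([-1.2579,  0.2639,  1.604 ,  0.    ,  1.2737, -0.0369]), 'joint_vel': array([-0.0016,  0.001 ,  0.0007,  0.001 , -0.    ,  0.0002]), 'joint_torque': array([  0.0007, -51.5046, -36.7726,  -0.0001,   0.0007,   0.    ]), 'tool_pos': array([ 0.2314, -0.6341,  0.3039]), 'tcp_rot': array([3.0936, 0.5467, 0.0001]), 'wrist_force': array([ 0.14  , -0.1744,  0.4884]), 'torque': array([0.0163, 0.0441, 0.0164]), 'grip_force': 0.0, 'width': 0.9980776260628632}
scene {'camera_matrix': array([[471.6947,   0.    , 323.9758],
       [  0.    , 471.6947, 194.2814],
       [  0.    ,   0.    ,   1.    ]]), 'R': array([[ 0.2936,  0.9557,  0.0198],
       [ 0.6876, -0.1968, -0.6989],
       [-0.6641,  0.2188, -0.7149]]), 't': array([-0.2141, -0.2966,  1.7539])}
side {'camera_matrix': array([[479.0731,   0.    , 312.4689],
       [  0.    , 479.0731, 208.9581],
       [  0.    ,   0.    ,   1.    ]]), 'R': array([[-0.9763, -0.2163, -0.0099],
       [-0.1423,  0.6753, -0.7237],
       [ 0.1632, -0.7051, -0.69  ]]), 't': array([0.579 , 0.148 , 1.1851])}
```

Run:
```python
from h import *
for n,(a,b,c,d) in {"scene":(180,100,440,295),"side":(180,130,440,325)}.items():
    im=cv2.imread(f"pics/{n}0.png")[b:d,a:c]; cv2.imwrite(f"pics/{n}0c.png",cv2.resize(im,None,fx=3,fy=3,interpolation=cv2.INTER_CUBIC))
```

```text
(no output)
```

View pics/scene0c.png

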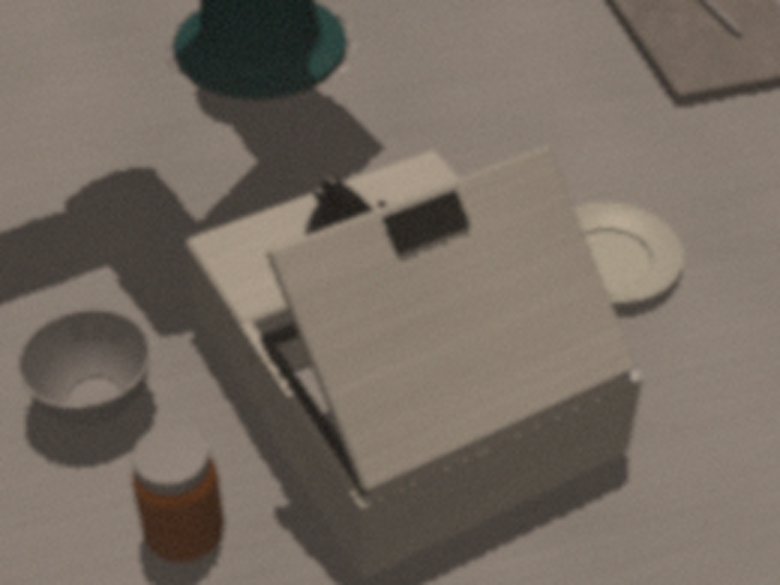

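View pics/side0c.png

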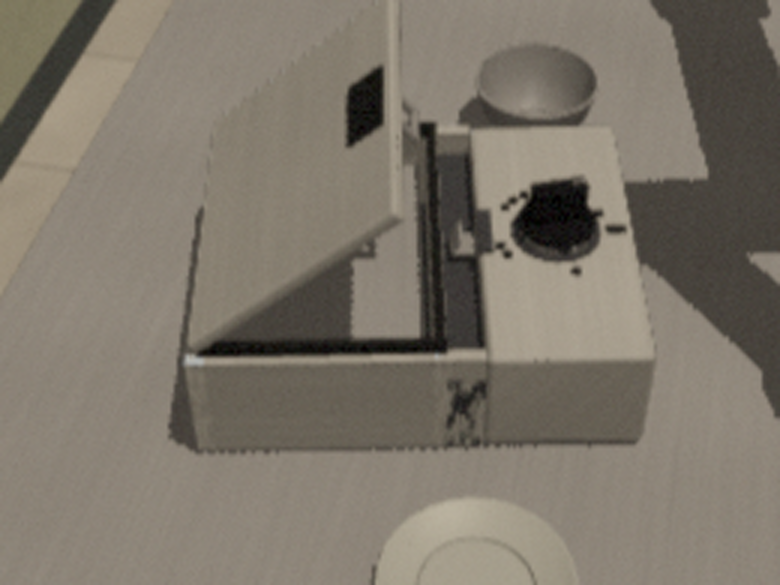

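The scene view shows the raised lid with its black pad at about (323,175). The knob is partly hidden behind the lid, with the plate at left and the bowl and jar at right. The side view shows the whole console: knob near (365,206), off bar (385,206), three studs (351,197) and pad (302,166). Next I'll fit the warmer pose and the lid angle to corners from both views.

```bash
cat > fit.py <<'E'
from h import *
from scipy.optimize import least_squares
def w2(p,X):
    c,s=np.cos(p[2]),np.sin(p[2]); return np.array([p[0]+c*X[0]-s*X[1],p[1]+s*X[0]+c*X[1],X[2]])
def lidp(th,a,y,h): return np.array([.185-a*np.cos(th)+h*np.sin(th),y,.114+a*np.sin(th)+h*np.cos(th)])
E
python3 - <<'E'
from fit import *
np.set_printoptions(precision=4,suppress=True)
cs={n:calibration(n) for n in("scene","side")}
f={"scene":[((188,242),(-.165,-.14,.11)),((434,151),(-.165,.14,.11))],
"side":[((652,358),(-.165,.14,.11)),((610,127),(-.165,-.14,.11)),((637,441),(-.165,.14,0)),((200,450),(.195,.14,0)),((556,228),(-.1,0,.118)),
 ((615,229),(-.15,0,.111)),((576,270),tuple([-.1-.05*np.cos(1.33),.05*np.sin(1.33),.113])),((513,200),tuple([-.1-.05*np.cos(4),.05*np.sin(4),.113]))]}
l={"scene":[((428,225),(.185,0,.018)),((271,252),(.21,-.135,.014)),((548,148),(.21,.135,.014)),((363,490),(0,-.135,.014)),((632,374),(0,.135,.014))],
"side":[((365,109),(.185,0,.018)),((401,217),(.21,.135,.007))]}
off={"scene":(180,100),"side":(180,130)}
def res(p):
    r=[]
    for n in cs:
        for px,X in f[n]: r.append(proj(cs[n],w2(p,X))-(np.array(px)/3+off[n]))
        for px,L in l[n]: r.append(proj(cs[n],w2(p,lidp(p[3],*L)))-(np.array(px)/3+off[n]))
    return np.concatenate(r)
s=least_squares(res,[.6,0,.2,.8],loss="soft_l1"); p=s.x
print(p); print(res(p).reshape(-1,2).round(1).tolist())
np.save("p.npy",p)
print("pad",w2(p,lidp(p[3],.185,0,.018)),"knob",w2(p,(-.1,0,.1495)))
# free triangulation of pad, front corners as a check on heights
px=lambda n,u:(cs[n],(np.array(u)/3+off[n])[::-1])
print("pad tri",*tri([px("scene",(428,225)),px("side",(365,109))]))
print("frontR",*tri([px("scene",(188,242)),px("side",(610,127))]), "frontL",*tri([px("scene",(434,151)),px("side",(652,358))]))
for q in("plate","bowl","jar"):
    for n in cs: print(q,n,[(np.round(d["extent"]),round(d["score"],2)) for d in look_for(n,q)[:1]])
c=calibration("wrist"); print("wrist cam",-np.array(c["R"]).T@c["t"],c["R"])
E
```

```text
[0.5603 0.0123 0.2249 0.6803]
[[-2.0, -2.3], [0.4, -2.2], [-1.4, -1.4], [-2.3, -1.2], [-0.6, -1.4], [-0.2, 0.6], [1.8, -2.1], [0.5, -0.1], [0.4, -1.0], [0.4, 2.3], [-1.8, 1.0], [-1.1, -1.1], [-0.8, 0.4], [-1.2, 0.2], [-1.0, -0.3], [-0.3, -0.8], [-0.4, 0.9]]
pad [0.6115 0.024  0.2444] knob [ 0.4628 -0.01    0.1495]
pad tri [0.6121 0.0259 0.2416] [array([-0.6, -0.6]), array([ 0.6, -0.7])]
frontR [ 0.4332 -0.158   0.1056] [array([-0.8, -0.7]), array([ 0.8, -0.8])] frontL [0.3701 0.1093 0.1047] [array([-0.3, -0.3]), array([ 0.4, -0.5])]
plate scene [(array([372., 163., 405., 198.]), 0.9)]
plate side [(array([302., 295., 373., 355.]), 0.79)]
bowl scene [(array([184., 203., 229., 241.]), 0.88)]
bowl side [(array([339., 144., 380., 171.]), 0.61)]
jar scene [(array([224., 242., 254., 288.]), 0.75)]
jar side []
wrist cam [ 0.3105 -0.6049  0.3736] [[ 0.3419 -0.9397  0.0003]
 [-0.8888 -0.3233  0.325 ]
 [-0.3053 -0.1113 -0.9457]]
```

The fit is consistent: the triangulated pad agrees to about 3 mm, and console heights come out at 0.105 against 0.110. Lid angle is about 0.68. I'll move above the warmer, closing the fingers on the way, and refine there with the wrist camera.

Request:
step_arm(targets=[[[0,0,0.06],[0,0,-40],0],[[0,0,0.06],[0,0,-30],0],[[0,0,0],[25,-31,-3],0],[[0,0,0],[25,-31,-3],0],[[0,0,0],[25,-31,-3],0]])

```text
time: 1.62
tool_pos: [0.2834, -0.5259, 0.3839]
tcp_rot: [3.12, 0.357, 0.001]
wrist_force: [0.6, 0.7, 0.1]
width: 0.302
grip_force: 0.0
```

Request:
step_arm(targets=[[[0,0,0],[25,-31,-3],0],[[0,0,0],[25,-31,-3],0],[[0,0,0],[25,-31,-3],0],[[0,0,0],[25,-31,-3],0],[[0,0,0],[25,-31,-3],0]])

```text
time: 2.03
tool_pos: [0.3699, -0.3453, 0.3983]
tcp_rot: [3.12, 0.359, 0.001]
wrist_force: [0.8, -0.5, -0.2]
width: 0.002
grip_force: 0.0
```

Request:
step_arm(targets=[[[0,0,0],[25,-31,-3],0],[[0,0,0],[25,-31,-3],0],[[0,0,0],[25,-31,-3],0],[[0,0,0],[25,-31,-3],0],[[0,0,0],[25,-31,-3],0]])

```text
time: 2.45
tool_pos: [0.4563, -0.1658, 0.4135]
tcp_rot: [3.12, 0.36, 0.002]
wrist_force: [0.5, -0.3, 0.1]
width: -0.0
grip_force: 0.0
```

Request:
step_arm(targets=[[[0,0,0],[25,-31,-3],0],[[0,0,0],[25,-31,-3],0],[[0,0,0],[25,-31,-3],0],[[0,0,0],[0,0,0],0],[[0,0,0],[0,0,0],0]])

```text
time: 2.87
tool_pos: [0.5084, -0.0581, 0.4221]
tcp_rot: [3.12, 0.367, 0.0]
wrist_force: [0.2, -1.4, -0.6]
width: -0.003
grip_force: 0.0
```

Run:
```python
from fit import *
np.set_printoptions(precision=4,suppress=True)
p=np.load("p.npy")
c=calibration("wrist"); im=read_camera("wrist"); cv2.imwrite("pics/w1.png",im[:,:,::-1])
for n,X in(("lid_press",lidp(p[3],.185,0,.018)),("knob_grip",(-.1,0,.1495)),("mark3",(-.1-.05*np.cos(4),.05*np.sin(4),.113)),("lid_hinge",(.185,0,.114))):
    t=tip_of("wrist",n); print(n,"pred rc",proj(c,w2(p,X))[::-1],[(d["at"],round(d["score"],2)) for d in t[:2]])
    read_camera
print(nose_length if not callable(nose_length) else nose_length())
np.savez("w1.npz",K=c["camera_matrix"],R=c["R"],t=c["t"])
```

```text
lid_press pred rc [ 39.0451 247.1667] []
knob_grip pred rc [197.3916 275.9116] [([194.3, 274.6], 0.75)]
mark3 pred rc [163.1924 309.6485] [([164.3, 307.0], 0.8)]
lid_hinge pred rc [-91.0206 268.8683] []
0.0726
```

View pics/w1.png

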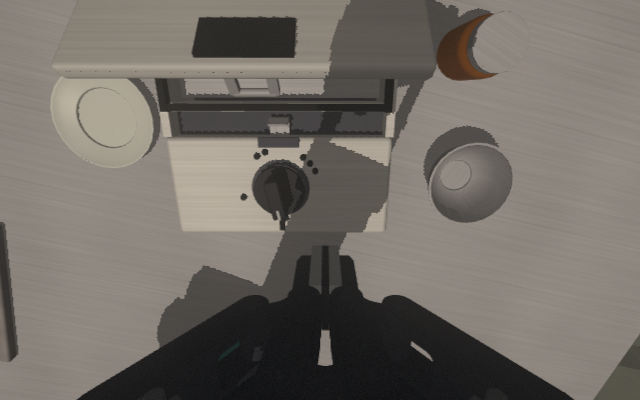

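The wrist view matches the fit to within about 3 px: pad near (245,37), knob (280,190), studs (309,163). I'll refit with these points and compute the pressing arc.

Run:
```python
from fit import *
np.set_printoptions(precision=4,suppress=True)
p0=np.load("p.npy"); z=np.load("w1.npz"); c=dict(camera_matrix=z["K"],R=z["R"],t=z["t"])
st=lambda a:(-.1-.05*np.cos(a),.05*np.sin(a),.113)
F=[((184,232),(-.165,.14,.11)),((387,232),(-.165,-.14,.11)),((243.5,197),st(1.33)),((261,154.5),st(2.67)),((309.5,163),st(4.0))]
L=[((245,37),(.185,0,.018))]
def res(p):
    r=[proj(c,w2(p,X))-px for px,X in F]+[proj(c,w2(p,lidp(p[3],*l)))-px for px,l in L]
    return np.concatenate(r)
print(res(p0).reshape(-1,2).round(1).tolist())
f=lambda p:np.r_[res(p),(p-p0)/[.004,.004,.02,.03]]
p=least_squares(f,p0).x; print(p,res(p).reshape(-1,2).round(1).tolist()); np.save("p1.npy",p)
s=read_state(); T=s["tool_pos"]; Rm=R.from_rotvec(s["tcp_rot"]).as_matrix(); print("knob",w2(p,(-.1,0,.1495)), "toolz",Rm[:,2],"x ang",np.arctan2(Rm[1,0],Rm[0,0]),T)
prev=T
for th in (p[3]+.06,p[3],.5,.35,.2,.1,.05,0.0,-.02):
    P=w2(p,lidp(th,.185,0,.018))+[0,0,.073]
    print(round(th,2),P,"from prev, tool mm",Rm.T@(P-prev)*1000); prev=P
```

```text
[[-5.4, 0.6], [-1.3, 2.1], [-0.7, -0.4], [-0.7, -1.2], [0.1, 0.2], [2.2, 2.0]]
[0.5605 0.0125 0.2426 0.6874] [[-3.1, 2.1], [0.9, 0.3], [0.7, 0.1], [-0.0, -1.1], [1.0, -0.5], [0.2, -0.0]]
knob [ 0.4634 -0.0115  0.1495] toolz [-0.0003 -0.0003 -1.    ] x ang 0.2276279462416496 [ 0.5073 -0.0614  0.4218]
0.75 [0.6203 0.0273 0.326 ] from prev, tool mm [130.0607 -60.9387  95.7497]
0.69 [0.6124 0.0254 0.3183] from prev, tool mm [-8.1065  0.1198  7.6557]
0.5 [0.5909 0.0201 0.2915] from prev, tool mm [-22.149    0.326   26.8206]
0.35 [0.5774 0.0167 0.2673] from prev, tool mm [-13.8784   0.2027  24.1504]
0.2 [0.5676 0.0143 0.2414] from prev, tool mm [-10.114    0.1459  25.9534]
0.1 [0.5631 0.0132 0.2234] from prev, tool mm [-4.5355  0.0641 18.0174]
0.05 [0.5616 0.0128 0.2142] from prev, tool mm [-1.5869  0.0218  9.1562]
0.0 [0.5605 0.0125 0.205 ] from prev, tool mm [-1.1274  0.0149  9.2241]
-0.02 [0.5602 0.0125 0.2013] from prev, tool mm [-0.3216  0.004   3.7035]
```

Request:
step_arm(targets=[[[0,0,0],[32.5,-15,5],0],[[0,0,0],[32.5,-15,5],0],[[0,0,0],[32.5,-15,5],0],[[0,0,0],[32.5,-15,5],0],[[0,0,0],[0,-1,20],0]])

```text
time: 3.53
tool_pos: [0.6254, 0.0306, 0.3839]
tcp_rot: [-3.12, -0.36, -0.012]
wrist_force: [-0.4, -0.8, -0.0]
width: -0.0
grip_force: 0.0
```

Request:
step_arm(targets=[[[0,0,0],[0,0,20],0],[[0,0,0],[0,0,20],0],[[0,0,0],[0,0,6],0],[[0,0,0],[0,0,6],0],[[0,0,0],[0,0,0],0]])

```text
time: 3.95
tool_pos: [0.62, 0.0279, 0.329]
tcp_rot: [-3.121, -0.358, 0.003]
wrist_force: [-0.4, 0.7, -1.0]
width: 0.003
grip_force: 0.0
```

Request:
step_arm(targets=[[[0,0,0],[-4,0,5],0],[[0,0,0],[-4,0,6],0],[[0,0,0],[-7,0,8],0],[[0,0,0],[-7,0,9],0],[[0,0,0],[-7,0,10],0]])

```text
time: 4.37
tool_pos: [0.5919, 0.022, 0.2924]
tcp_rot: [3.12, 0.36, 0.003]
wrist_force: [0.7, -0.5, 0.4]
width: 0.0
grip_force: 0.3
```

Request:
step_arm(targets=[[[0,0,0],[-5,0,8],0],[[0,0,0],[-5,0,8],0],[[0,0,0],[-4,0,8],0],[[0,0,0],[-4,0,9],0],[[0,0,0],[-3,0,8],0]])

```text
time: 4.78
tool_pos: [0.5713, 0.0175, 0.25]
tcp_rot: [3.121, 0.36, -0.0]
wrist_force: [0.0, -0.4, 0.5]
width: 0.001
grip_force: 0.2
```

Request:
step_arm(targets=[[[0,0,0],[-3,0,8],0],[[0,0,0],[-3,0,8],0],[[0,0,0],[-2,0,6],0],[[0,0,0],[-1,0,5],0],[[0,0,0],[0,0,0],0]])

```text
time: 5.2
tool_pos: [0.5627, 0.0155, 0.2229]
tcp_rot: [-3.121, -0.36, 0.002]
wrist_force: [-0.0, -0.2, 0.0]
width: -0.004
grip_force: 0.0
```

Run:
```python
from h import *
im=read_camera("scene")[100:295,180:440]; cv2.imwrite("pics/s2.png",cv2.resize(im[:,:,::-1],None,fx=3,fy=3))
im=read_camera("side"); s=read_state(); print(s["wrist_force"],s["joint_torque"])
```

```text
[-0.2284707  -0.36044462 -0.35963099] [-8.91471020e-03 -4.06146026e+01 -3.38633573e+01  1.54186473e-03
 -5.01181145e-03 -6.76214840e-04]
```

View pics/s2.png

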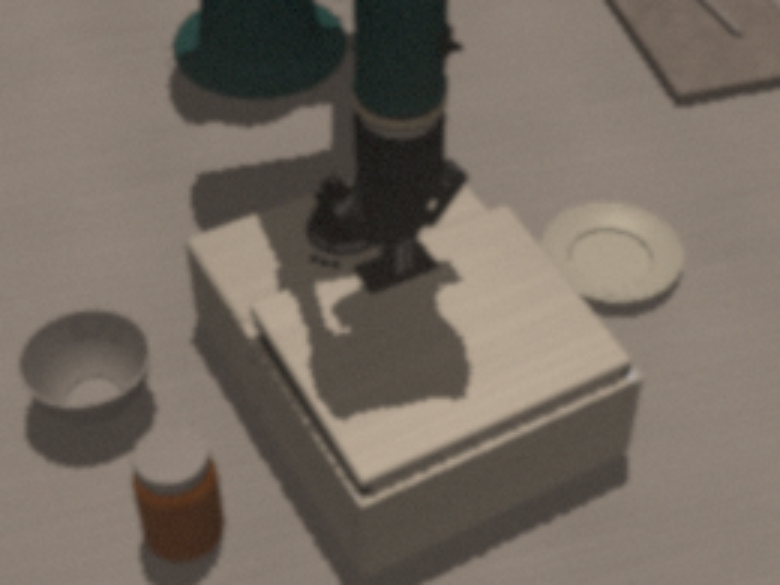

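The lid has come down to about 0.1 and the fingertips stand on the pad at crop (400,270). Next I'll press down in small steps.

Request:
step_arm(targets=[[[0,0,0],[-1,0,4],0],[[0,0,0],[0,0,4],0],[[0,0,0],[0,0,3],0],[[0,0,0],[0,0,3],0],[[0,0,0],[0,0,0],0]])

```text
time: 5.72
tool_pos: [0.5618, 0.0151, 0.2093]
tcp_rot: [3.121, 0.36, -0.001]
wrist_force: [-1.0, -0.2, 0.1]
width: 0.004
grip_force: 0.4
```

Request:
step_arm(targets=[[[0,0,0],[0,0,1],0],[[0,0,0],[0,0,1],0],[[0,0,0],[0,0,1],0],[[0,0,0],[0,0,0],0]])

```text
time: 6.05
tool_pos: [0.5618, 0.0151, 0.2073]
tcp_rot: [3.121, 0.36, -0.002]
wrist_force: [-3.9, -1.5, 5.4]
width: -0.001
grip_force: 2.7
```

Request:
step_arm(targets=[[[0,0,0],[0,0,0.7],0],[[0,0,0],[0,0,0.7],0],[[0,0,0],[0,0,0.6],0],[[0,0,0],[0,0,0],0]])

```text
time: 6.38
tool_pos: [0.5617, 0.0151, 0.206]
tcp_rot: [3.121, 0.36, -0.002]
wrist_force: [-6.0, -1.1, 10.2]
width: 0.001
grip_force: 4.8
```

Request:
step_arm(targets=[[[0,0,0],[0,0,0.7],0],[[0,0,0],[0,0,0.7],0],[[0,0,0],[0,0,0.6],0],[[0,0,0],[0,0,0],0]])

```text
time: 6.72
tool_pos: [0.5615, 0.0151, 0.2046]
tcp_rot: [3.121, 0.36, -0.002]
wrist_force: [-7.9, -1.1, 12.6]
width: -0.004
grip_force: 6.5
```

Request:
step_arm(targets=[[[0,0,0],[-0.5,0,0.8],0],[[0,0,0],[-0.5,0,0.7],0],[[0,0,0],[0,0,0.5],0],[[0,0,0],[0,0,0],0]])

```text
time: 7.05
tool_pos: [0.5614, 0.0151, 0.2045]
tcp_rot: [3.121, 0.36, 0.001]
wrist_force: [-9.7, -0.0, 20.4]
width: -0.002
grip_force: 10.3
```

Request:
step_arm(targets=[[[0,0,0],[0,0,0.8],0],[[0,0,0],[0,0,0.7],0],[[0,0,0],[0,0,0.5],0],[[0,0,0],[0,0,0],0]])

```text
time: 7.38
tool_pos: [0.5615, 0.0151, 0.2043]
tcp_rot: [3.121, 0.36, 0.001]
wrist_force: [-13.2, -1.8, 30.4]
width: 0.0
grip_force: 15.2
```

Request:
step_arm(targets=[[[0,0,0],[0,0,-2],0],[[0,0,0],[0,0,-2],0],[[0,0,0],[0,0,-1],0],[[0,0,0],[0,0,0],0]])

```text
time: 7.72
tool_pos: [0.5614, 0.0151, 0.2058]
tcp_rot: [3.121, 0.36, 0.002]
wrist_force: [-4.6, -1.3, 9.8]
width: -0.001
grip_force: 5.4
```

Request:
step_arm(targets=[[[0,0,0],[0,0,-1.5],0],[[0,0,0],[0,0,-1],0],[[0,0,0],[0,0,0],0]])

```text
time: 7.97
tool_pos: [0.5615, 0.0152, 0.2066]
tcp_rot: [-3.121, -0.36, -0.002]
wrist_force: [-1.6, -0.1, 4.4]
width: -0.001
grip_force: 2.3
```

Request:
step_arm(targets=[[[0,0,0],[0,0,-1],0],[[0,0,0],[0,0,0],0]])

```text
time: 8.13
tool_pos: [0.5611, 0.0151, 0.2071]
tcp_rot: [-3.121, -0.36, 0.001]
wrist_force: [0.0, 0.5, 0.6]
width: -0.001
grip_force: 0.0
```

Request:
step_arm(targets=[[[0,0,0],[0,0,-1],0],[[0,0,0],[0,0,0],0]])

```text
time: 8.3
tool_pos: [0.561, 0.0151, 0.208]
tcp_rot: [-3.121, -0.36, 0.001]
wrist_force: [-0.2, 0.0, -0.6]
width: 0.004
grip_force: 0.0
```

Request:
step_arm(targets=[[[0,0,0],[0,0,-1],0],[[0,0,0],[0,0,0],0]])

```text
time: 8.47
tool_pos: [0.5611, 0.0151, 0.2094]
tcp_rot: [-3.121, -0.36, 0.0]
wrist_force: [0.6, -0.4, 0.5]
width: 0.002
grip_force: 0.0
```

Contact vanished 2.7 mm above the hard stop, and zero force remained at heights where an uncaught lid would still push. So the catch is holding. Next I'll rise, turn half round (so that one grasp can cover 4 rad of joint 6), and look at the knob.

Request:
step_arm(targets=[[[0,0,0],[0,0,-10],0],[[0,0,-0.12],[0,0,-20],0],[[0,0,-0.12],[0,0,-20],50],[[0,0,-0.12],[0,0,-20],50],[[0,0,-0.12],[0,0,-20],50]])

```text
time: 8.88
tool_pos: [0.5611, 0.0151, 0.3011]
tcp_rot: [2.942, 1.1, 0.001]
wrist_force: [-0.6, -0.6, 0.2]
width: 0.417
grip_force: 0.0
```

Request:
step_arm(targets=[[[0,0,-0.12],[0,0,-20],50],[[0,0,-0.12],[0,0,-20],50],[[0,0,-0.12],[0,0,-20],50],[[0,0,-0.12],[0,0,0],50],[[0,0,-0.12],[0,0,0],50]])

```text
time: 9.3
tool_pos: [0.562, 0.0151, 0.3628]
tcp_rot: [2.483, 1.919, 0.006]
wrist_force: [0.1, 0.4, 0.1]
width: 0.582
grip_force: 0.0
```

Request:
step_arm(targets=[[[0,0,-0.12],[0,0,0],50],[[0,0,-0.12],[0,0,0],50],[[0,0,-0.12],[0,0,0],50],[[0,0,-0.12],[0,0,0],50],[[0,0,-0.12],[0,0,0],50]])

```text
time: 9.72
tool_pos: [0.5611, 0.0151, 0.3603]
tcp_rot: [1.807, 2.569, 0.001]
wrist_force: [-0.1, -0.3, 0.2]
width: 0.582
grip_force: 0.0
```

Request:
step_arm(targets=[[[0,0,-0.12],[0,0,0],50],[[0,0,-0.12],[0,0,0],50],[[0,0,-0.12],[0,0,0],50],[[0,0,-0.12],[0,0,0],50],[[0,0,-0.12],[0,0,0],50]])

```text
time: 10.13
tool_pos: [0.5611, 0.0151, 0.3603]
tcp_rot: [0.967, 2.988, 0.0]
wrist_force: [-0.7, 0.0, -0.2]
width: 0.585
grip_force: 0.0
```

Request:
step_arm(targets=[[[0,0,-0.12],[0,0,0],50],[[0,0,-0.12],[0,0,0],50],[[0,0,-0.12],[0,0,0],50],[[0,0,-0.12],[0,0,0],50],[[0,0,-0.12],[0,0,0],50]])

```text
time: 10.55
tool_pos: [0.5611, 0.0151, 0.3603]
tcp_rot: [0.041, 3.141, -0.0]
wrist_force: [0.7, -0.1, -0.2]
width: 0.586
grip_force: 0.0
```

Request:
step_arm(targets=[[[0,0,-0.12],[0,0,0],50],[[0,0,-0.12],[0,0,0],50],[[0,0,0],[0,0,0],50],[[0,0,0],[0,0,0],50]])

```text
time: 10.88
tool_pos: [0.5611, 0.0151, 0.36]
tcp_rot: [-0.321, 3.124, -0.0]
wrist_force: [-0.4, 0.2, 0.7]
width: 0.586
grip_force: 0.0
```

Run:
```python
from fit import *
np.set_printoptions(precision=4,suppress=True)
p=np.load("p1.npy"); s=read_state(); print(s["q"],s["tool_pos"],s["tcp_rot"])
c=calibration("wrist"); im=read_camera("wrist"); cv2.imwrite("pics/w2.png",im[:,:,::-1]); np.savez("w2.npz",K=c["camera_matrix"],R=c["R"],t=c["t"])
for n,X in(("knob_grip",(-.1,0,.1495)),("mark3",(-.1-.05*np.cos(4),.05*np.sin(4),.113)),("lid_press",lidp(.01,.185,0,.018))):
    print(n,"pred rc",proj(c,w2(p,X))[::-1],[(d["at"],round(d["score"],2)) for d in tip_of("wrist",n)[:2]])
print([proj(c,w2(p,(-.1-.05*np.cos(a),.05*np.sin(a),.113))) for a in(0,1.33,2.67,4)])
```

```text
[-0.0175  0.018   1.7794  0.      1.3435 -1.7932] [0.5611 0.0151 0.36  ] [-0.3212  3.1245 -0.0001]
knob_grip pred rc [ 67.8767 317.1069] [([62.6, 317.9], 0.68)]
mark3 pred rc [107.9938 281.0099] [([106.7, 279.8], 0.97)]
lid_press pred rc [178.6649 322.2323] [([181.3, 321.0], 0.74)]
[array([315.4683,  10.0742]), array([369.5932,  54.4831]), array([342.9975, 117.977 ]), array([281.0099, 107.9938])]
```

View pics/w2.png

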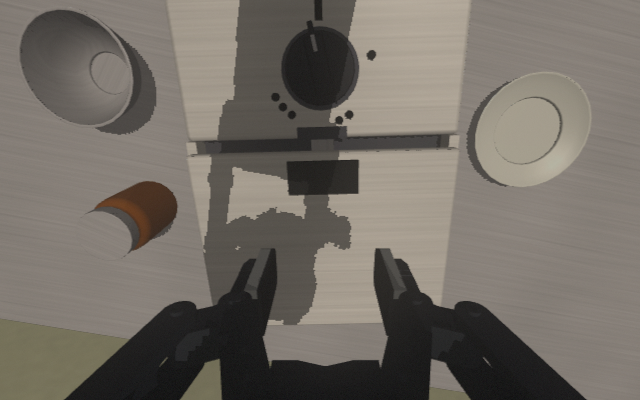

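The wrist view shows the knob at (319,67). The steel pointer line runs from (308,22) to (315,48), so the dial starts about 0.2 counter-clockwise of off. The studs lie within about 1.5 px of prediction.

Run:
```python
from fit import *
np.set_printoptions(precision=4,suppress=True)
p0=np.load("p1.npy"); z=np.load("w2.npz"); c=dict(camera_matrix=z["K"],R=z["R"],t=z["t"])
st=lambda a:(-.1-.05*np.cos(a),.05*np.sin(a),.113)
F=[((371.5,55),st(1.33)),((344,117.5),st(2.67)),((283,106.5),st(4.0)),((323,177.5),(0.002,0,.132))]
f=lambda p:np.concatenate([proj(c,w2(p,X))-px for px,X in F])
r=least_squares(f,p0[:3]); p=r.x; print("warmer",p,r.fun.round(1)); np.save("p2.npy",p)
def unp(u,v,h):
    d=c["R"].T@np.linalg.inv(c["camera_matrix"])@[u,v,1]; o=-c["R"].T@c["t"]; return o+d*(h-o[2])/d[2]
im=cv2.imread("pics/w2.png",0)[15:60,295:345]; m=(im>60)&(im<200)
k=w2(p,(-.1,0,.1495)); print("knob",k)
for h in(.1615,.15):
    a,b=unp(308.5,23,h),unp(315,48,h); d=a-b
    print(h,"line",a,b,"dial",-(np.arctan2(d[1],d[0])-(p[2]+np.pi)),"miss of axis mm",1000*np.cross(d[:2]/np.hypot(*d[:2]),(k-b)[:2]))
sub=cv2.imread("pics/w2.png")[10:120,265:375]; cv2.imwrite("pics/w2c.png",cv2.resize(cv2.convertScaleAbs(sub,alpha=2.5),None,fx=5,fy=5,interpolation=cv2.INTER_CUBIC))
```

```text
warmer [0.5595 0.0128 0.2268] [ 0.5 -0.8  0.3 -0.2 -0.6 -0.2 -0.3  1.5]
knob [ 0.462  -0.0097  0.1495]
0.1615 line [ 0.4343 -0.0237  0.1615] [ 0.4503 -0.0155  0.1615] dial 6.0365170919731455 miss of axis mm 0.22602455711192346
0.15 line [ 0.4324 -0.0246  0.15  ] [ 0.4491 -0.0161  0.15  ] dial 6.0365170919731455 miss of axis mm 0.25711778654706213<stdin>:14: DeprecationWarning: Arrays of 2-dimensional vectors are deprecated. Use arrays of 3-dimensional vectors instead. (deprecated in NumPy 2.0)
```

View pics/w2c.png

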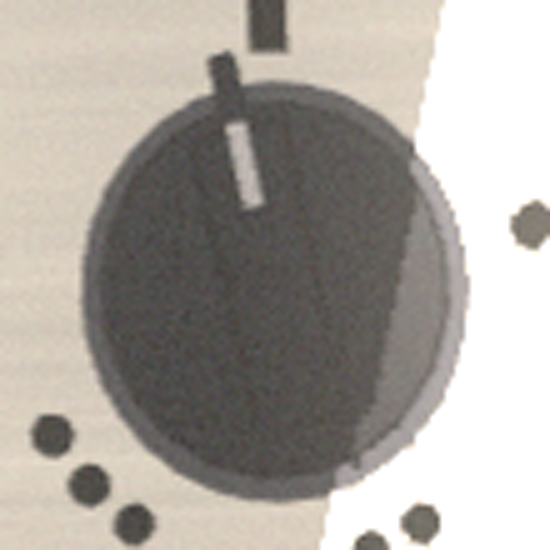

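Request:
step_arm(targets=[[[0,0,-0.11],[0,0,0],50],[[0,0,-0.11],[0,0,0],50],[[0,0,0],[33.5,6.1,10],50],[[0,0,0],[33.5,6.1,15],50],[[0,0,0],[33.5,6.2,15],50]])

```text
time: 11.5
tool_pos: [0.4615, -0.0101, 0.3191]
tcp_rot: [-0.666, 3.07, -0.0]
wrist_force: [0.2, -0.1, 0.1]
width: 0.585
grip_force: 0.0
```

Request:
step_arm(targets=[[[0,0,0],[0,0,20],50],[[0,0,0],[0,0,20],50],[[0,0,0],[0,0,10],50],[[0,0,0],[0,0,0],50],[[0,0,0],[0,0,0],50]])

```text
time: 11.92
tool_pos: [0.4622, -0.0099, 0.2694]
tcp_rot: [0.667, -3.069, -0.0]
wrist_force: [1.2, -0.0, -0.3]
width: 0.583
grip_force: 0.0
```

Run:
```python
from fit import *
np.set_printoptions(precision=4,suppress=True)
p=np.load("p2.npy"); s=read_state(); Rm=R.from_rotvec(s["tcp_rot"]).as_matrix()
print(s["q"],s["tool_pos"],Rm[:,2]); k=w2(p,(-.1,0,.1495))
print("shift mm",Rm.T@(k+[0,0,.054]-s["tool_pos"])*1000,"dial align",p[2]+np.pi-np.arctan2(Rm[1,0],Rm[0,0])%(2*np.pi),nose_length())
c=calibration("wrist"); im=read_camera("wrist"); print(proj(c,k),proj(c,k-[0,0,.02]),tip_of("wrist","knob_grip")[:1])
cv2.imwrite("pics/w3.png",cv2.convertScaleAbs(im[:,:,::-1],alpha=1.8))
```

```text
[-0.0753 -0.1208  2.0798  0.      1.1835 -2.0739] [ 0.4622 -0.0099  0.2694] [-0.0009  0.0001 -1.    ]Traceback (most recent call last):
  File "<stdin>", line 5, in <module>
TypeError: 'float' object is not callable
```

Run:
```python
from fit import *
np.set_printoptions(precision=4,suppress=True)
p=np.load("p2.npy"); s=read_state(); Rm=R.from_rotvec(s["tcp_rot"]).as_matrix()
k=w2(p,(-.1,0,.1495))
print("shift mm",Rm.T@(k+[0,0,.054]-s["tool_pos"])*1000,"dial align",p[2]+np.pi-np.arctan2(Rm[1,0],Rm[0,0])%(2*np.pi),nose_length)
c=calibration("wrist"); im=read_camera("wrist"); print(proj(c,k),tip_of("wrist","knob_grip")[:1])
cv2.imwrite("pics/w3.png",cv2.convertScaleAbs(im[:,:,::-1],alpha=1.8))
```

```text
shift mm [ 0.0132  0.1724 65.8727] dial align -0.20099029372140853 0.0726
[324.7756 223.2869] [{'at': [218.4, 323.0], 'score': 0.74}]
```

View pics/w3.png

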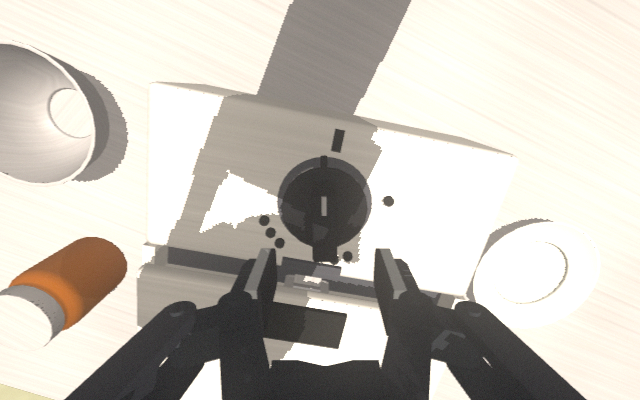

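Bar and steel line (324,160–215) stand upright in the picture, centred between the fingers, so the alignment is good. I'll descend and grip.

Request:
step_arm(targets=[[[0,0,0],[0,0,20],50],[[0,0,0],[0,0,20],50],[[0,0,0],[0,0,15],50],[[0,0,0],[0,0,10],50],[[0,0,0],[0,0,0],50]])

```text
time: 12.43
tool_pos: [0.4615, -0.0098, 0.2031]
tcp_rot: [0.667, -3.067, -0.001]
wrist_force: [-0.3, -0.6, 0.5]
width: 0.589
grip_force: 0.0
```

Request:
step_arm(targets=[[[0,0,0],[0,0,0],0],[[0,0,0],[0,0,0],0],[[0,0,0],[0,0,0],0],[[0,0,0],[0,0,0],0],[[0,0,0],[0,0,0],0]], grip_force=50)

```text
time: 12.85
tool_pos: [0.4631, -0.0099, 0.206]
tcp_rot: [-0.667, 3.067, -0.001]
wrist_force: [-0.4, 0.3, 4.8]
width: 0.178
grip_force: 51.7
```

Request:
step_arm(targets=[[[0,0,0],[0,0,0],0],[[0,0,0],[0,0,0],0],[[0,0,0],[0,0,0],0]])

```text
time: 13.1
tool_pos: [0.4631, -0.0099, 0.206]
tcp_rot: [-0.667, 3.067, -0.001]
wrist_force: [-0.2, 0.6, 5.5]
width: 0.178
grip_force: 51.8
```

Request:
step_arm(targets=[[[0,0,0],[0,0,-2.5],0],[[0,0,0],[0,0,-2.5],0],[[0,0,0],[0,0,-2.5],0],[[0,0,0],[0,0,-2.5],0],[[0,0,0],[0,0,-2],0]])

```text
time: 13.52
tool_pos: [0.463, -0.0099, 0.2166]
tcp_rot: [-0.667, 3.067, -0.001]
wrist_force: [5.5, 0.4, -4.4]
width: 0.173
grip_force: 50.5
```

Request:
step_arm(targets=[[[0,0,0],[0,0,-2],0],[[0,0,0],[0,0,-1],0],[[0,0,0],[0,0,0],0]])

```text
time: 13.77
tool_pos: [0.463, -0.01, 0.2198]
tcp_rot: [-0.667, 3.067, -0.001]
wrist_force: [5.5, 0.5, -2.2]
width: 0.178
grip_force: 50.7
```

Request:
step_arm(targets=[[[0,0,0.06],[-0.7,-0.3,0],0],[[0,0,0.12],[0,0,0],0],[[0,0,0.12],[0,0,0],0],[[0,0,0.12],[0,0,0],0],[[0,0,0.12],[0,0,0],0]])

```text
time: 14.18
tool_pos: [0.4633, -0.0106, 0.2198]
tcp_rot: [0.184, 3.135, -0.003]
wrist_force: [2.2, -2.5, -0.5]
width: 0.176
grip_force: 51.1
```

```bash
cat > st.py <<'E'
from fit import *
np.set_printoptions(precision=4,suppress=True)
p=np.load("p2.npy"); s=read_state(); Rm=R.from_rotvec(s["tcp_rot"]).as_matrix()
d=p[2]+np.pi-np.arctan2(Rm[1,0],Rm[0,0]); d=(d+1)%(2*np.pi)-1
print("tool dial",round(d,3),"q6",s["q"][5],s["tool_pos"],"tz",Rm[:,2],"F",s["wrist_force"],"M",s["torque"],"w",s["width"],s["time"])
E
python3 st.py
```

```text
tool dial 0.344 q6 -1.528344511374087 [ 0.4633 -0.0106  0.2198] tz [ 0.0012 -0.0017 -1.    ] F [ 2.1663 -2.4593 -0.4501] M [-0.5204 -0.6344  0.0454] w 0.17607648417816424 14.1833
```

Request:
step_arm(targets=[[[0,0,0.12],[0,0,0],0],[[0,0,0.12],[0,0,0],0],[[0,0,0.12],[0,0,0],0],[[0,0,0.12],[0,0,0],0],[[0,0,0.12],[0,0,0],0]])

```text
time: 14.6
tool_pos: [0.463, -0.0113, 0.2198]
tcp_rot: [1.102, 2.941, -0.005]
wrist_force: [2.8, -4.9, 0.2]
width: 0.175
grip_force: 51.2
```

Request:
step_arm(targets=[[[0,0,0.12],[0,0,0],0],[[0,0,0.12],[0,0,0],0],[[0,0,0.12],[0,0,0],0],[[0,0,0.12],[0,0,0],0],[[0,0,0.12],[0,0,0],0]])

```text
time: 15.02
tool_pos: [0.4624, -0.0116, 0.2198]
tcp_rot: [1.921, 2.484, -0.007]
wrist_force: [-0.9, -7.1, 3.7]
width: 0.181
grip_force: 51.5
```

```bash
python3 st.py
```

```text
tool dial 1.543 q6 -0.3283382726453927 [ 0.4624 -0.0116  0.2198] tz [-0.0014 -0.0042 -1.    ] F [-0.9219 -7.0743  3.6858] M [-1.2528  0.0983  0.0401] w 0.18054061915027017 15.0167
```

Request:
step_arm(targets=[[[0,0,0.12],[-1,-0.3,0],0],[[0,0,0.12],[0,0,0],0],[[0,0,0.12],[0,0,0],0],[[0,0,0.12],[0,0,0],0],[[0,0,0.12],[0,0,0],0]])

```text
time: 15.43
tool_pos: [0.4616, -0.0119, 0.2195]
tcp_rot: [-2.571, -1.805, 0.006]
wrist_force: [-2.3, -2.9, 2.4]
width: 0.18
grip_force: 51.6
```

Request:
step_arm(targets=[[[0,0,0.12],[0,0,0],0],[[0,0,0.12],[0,0,0],0],[[0,0,0.12],[0,0,0],0],[[0,0,0.12],[0,0,0],0],[[0,0,0.12],[0,0,0],0]])

```text
time: 15.85
tool_pos: [0.4609, -0.0115, 0.2191]
tcp_rot: [-2.989, -0.965, 0.008]
wrist_force: [-4.0, -1.2, 3.1]
width: 0.179
grip_force: 51.6
```

```bash
python3 st.py
```

```text
tool dial 2.744 q6 0.8693855548632914 [ 0.4609 -0.0115  0.2191] tz [-0.005  -0.0011 -1.    ] F [-4.0463 -1.1544  3.1128] M [-0.3073  0.5462  0.0408] w 0.17930078327590843 15.85
```

Request:
step_arm(targets=[[[0,0,0.12],[0,0,0],0],[[0,0,0.12],[0,0,0],0],[[0,0,0.12],[0,0,0],0],[[0,0,0.12],[0,0,0],0],[[0,0,0.12],[0,0,0],0]])

```text
time: 16.27
tool_pos: [0.4607, -0.0107, 0.2189]
tcp_rot: [-3.141, -0.037, 0.009]
wrist_force: [-3.7, 1.3, 3.2]
width: 0.173
grip_force: 51.5
```

Request:
step_arm(targets=[[[0,0,0.12],[0,0,0],0],[[0,0,0.12],[0,0,0],0],[[0,0,0.12],[0,0,0],0],[[0,0,0.12],[0,0,0],0],[[0,0,0.12],[0,0,0],0]])

```text
time: 16.68
tool_pos: [0.4609, -0.01, 0.2189]
tcp_rot: [-3.011, 0.893, 0.009]
wrist_force: [-2.7, 3.9, 1.3]
width: 0.178
grip_force: 51.4
```

```bash
python3 st.py
python3 - <<'E'
from h import *
im=read_camera("side")[160:250,310:430]; cv2.imwrite("pics/d4.png",cv2.resize(cv2.convertScaleAbs(im[:,:,::-1],alpha=1.5),None,fx=6,fy=6,interpolation=cv2.INTER_CUBIC))
E
```

```text
tool dial 3.945 q6 2.069369807156216 [ 0.4609 -0.01    0.2189] tz [-0.005   0.0023 -1.    ] F [-2.69    3.8642  1.2577] M [ 0.7996  0.3642 -0.0023] w 0.17761176435737072 16.6833
```

View pics/d4.png

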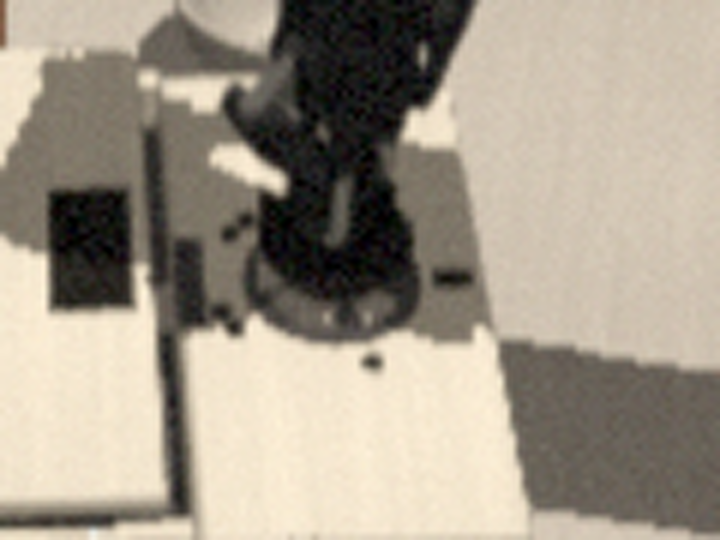

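The side view shows the knob up at crop (335,250), gripped, lid flush. Next I'll push down gently and feel for the slot.

Request:
step_arm(targets=[[[0,0,0],[0,0,2],0],[[0,0,0],[0,0,2],0],[[0,0,0],[0,0,2],0],[[0,0,0],[0,0,0],0]])

```text
time: 17.07
tool_pos: [0.4609, -0.01, 0.2126]
tcp_rot: [-3.015, 0.881, 0.008]
wrist_force: [-2.3, 3.4, -0.3]
width: 0.176
grip_force: 51.2
```

Request:
step_arm(targets=[[[0,0,0],[0,0,1],0],[[0,0,0],[0,0,1],0],[[0,0,0],[0,0,0],0]])

```text
time: 17.32
tool_pos: [0.4609, -0.01, 0.211]
tcp_rot: [-3.015, 0.882, 0.009]
wrist_force: [-4.0, 4.5, 3.0]
width: 0.181
grip_force: 51.6
```

Request:
step_arm(targets=[[[0,0,0],[0,0,1],0],[[0,0,0],[0,0,1],0],[[0,0,0],[0,0,0],0]])

```text
time: 17.57
tool_pos: [0.461, -0.0099, 0.2107]
tcp_rot: [-3.015, 0.881, 0.009]
wrist_force: [-9.9, 5.6, 15.0]
width: 0.18
grip_force: 53.2
```

Request:
step_arm(targets=[[[0,0,0.02],[0,0,0],0],[[0,0,0.02],[0,0,0],0],[[0,0,0],[0,0,0],0]])

```text
time: 17.82
tool_pos: [0.461, -0.0099, 0.2106]
tcp_rot: [-2.996, 0.942, 0.008]
wrist_force: [-8.3, 4.7, 13.3]
width: 0.174
grip_force: 53.0
```

Request:
step_arm(targets=[[[0,0,0.02],[0,0,0],0],[[0,0,0.02],[0,0,0],0],[[0,0,0],[0,0,0],0]])

```text
time: 18.07
tool_pos: [0.461, -0.0099, 0.2102]
tcp_rot: [-2.977, 1.002, 0.008]
wrist_force: [-6.8, 5.5, 10.2]
width: 0.176
grip_force: 52.6
```

```bash
python3 st.py
```

```text
tool dial 4.018 q6 2.1426452203133097 [ 0.461  -0.0099  0.2102] tz [-0.0047  0.0023 -1.    ] F [-6.797   5.5135 10.24  ] M [ 0.9065  1.1214 -0.0346] w 0.17571868427971596 18.0667
```

Request:
step_arm(targets=[[[0,0,0],[0,0,1],0],[[0,0,0],[0,0,0],0]])

```text
time: 18.23
tool_pos: [0.4609, -0.01, 0.2086]
tcp_rot: [-2.977, 1.002, 0.008]
wrist_force: [-5.0, 4.8, 5.4]
width: 0.177
grip_force: 51.9
```

Request:
step_arm(targets=[[[0,0,0.02],[0,0,0],0],[[0,0,0.02],[0,0,0],0],[[0,0,0],[0,0,0],0]])

```text
time: 18.48
tool_pos: [0.461, -0.0099, 0.2082]
tcp_rot: [-2.956, 1.062, 0.008]
wrist_force: [-3.1, 5.7, 3.2]
width: 0.179
grip_force: 51.6
```

Request:
step_arm(targets=[[[0,0,0.02],[0,0,0],0],[[0,0,0.02],[0,0,0],0],[[0,0,0],[0,0,0],0]])

```text
time: 18.73
tool_pos: [0.4611, -0.0099, 0.208]
tcp_rot: [-2.934, 1.121, 0.008]
wrist_force: [-3.3, 5.8, 3.2]
width: 0.18
grip_force: 51.5
```

```bash
python3 st.py
```

```text
tool dial 4.098 q6 2.2226733979961835 [ 0.4611 -0.0099  0.208 ] tz [-0.0045  0.0025 -1.    ] F [-3.2989  5.8181  3.1532] M [ 0.9668  0.4987 -0.0095] w 0.17995882907007368 18.7333
```

Request:
step_arm(targets=[[[0,0,0],[0,0,1],0],[[0,0,0],[0,0,0],0]])

```text
time: 18.9
tool_pos: [0.4611, -0.0098, 0.2069]
tcp_rot: [-2.934, 1.12, 0.008]
wrist_force: [-2.7, 6.5, 2.0]
width: 0.178
grip_force: 51.5
```

Request:
step_arm(targets=[[[0,0,0],[0,0,1],0],[[0,0,0],[0,0,0],0]])

```text
time: 19.07
tool_pos: [0.4611, -0.0099, 0.206]
tcp_rot: [-2.934, 1.12, 0.008]
wrist_force: [-3.1, 5.1, 2.6]
width: 0.176
grip_force: 51.6
```

Request:
step_arm(targets=[[[0,0,0],[0,0,1],0],[[0,0,0],[0,0,0],0]])

```text
time: 19.23
tool_pos: [0.4612, -0.0099, 0.2059]
tcp_rot: [-2.934, 1.12, 0.008]
wrist_force: [-6.5, 5.7, 8.3]
width: 0.179
grip_force: 52.4
```

```bash
python3 st.py
```

```text
tool dial 4.097 q6 2.2219286651633294 [ 0.4612 -0.0099  0.2059] tz [-0.0047  0.0026 -1.    ] F [-6.5374  5.7127  8.3376] M [ 1.0186  1.0243 -0.0837] w 0.17933669470941827 19.2333
```

Request:
step_arm(targets=[[[0,0,0],[0,0,1],0],[[0,0,0],[0,0,1],0],[[0,0,0],[0,0,0],0]])

```text
time: 19.48
tool_pos: [0.4613, -0.0099, 0.2058]
tcp_rot: [-2.935, 1.12, 0.009]
wrist_force: [-12.7, 5.5, 20.1]
width: 0.176
grip_force: 54.2
```

Request:
step_arm(targets=[[[0,0,-0.03],[0,0,0],0],[[0,0,0],[0,0,0],0],[[0,0,0],[0,0,0],0]])

```text
time: 19.73
tool_pos: [0.4612, -0.0099, 0.2058]
tcp_rot: [-2.951, 1.075, 0.008]
wrist_force: [-10.9, 5.9, 19.9]
width: 0.174
grip_force: 54.1
```

```bash
python3 st.py
```

```text
tool dial 4.067 q6 2.1917752351041866 [ 0.4612 -0.0099  0.2058] tz [-0.0047  0.0024 -1.    ] F [-10.9249   5.8747  19.9385] M [ 1.0126  2.0302 -0.0289] w 0.17405795378990105 19.7333
```

Request:
step_arm(targets=[[[0,0,0],[0,0,-1.5],0],[[0,0,0],[0,0,0],50],[[0,0,0],[0,0,0],50],[[0,0,0],[0,0,0],50],[[0,0,0],[0,0,0],50]])

```text
time: 20.15
tool_pos: [0.4626, -0.0112, 0.2046]
tcp_rot: [2.951, -1.077, -0.001]
wrist_force: [-0.2, -0.1, -0.2]
width: 0.587
grip_force: 0.0
```

Request:
step_arm(targets=[[[0,0,0],[0,0,-15],50],[[0,0,0],[0,0,-20],50],[[0,0,0],[0,0,-25],50],[[0,0,0],[0,0,-30],50],[[0,0,0],[0,0,-30],50]])

```text
time: 20.57
tool_pos: [0.4622, -0.0111, 0.3252]
tcp_rot: [2.95, -1.077, -0.003]
wrist_force: [0.8, 0.8, -0.3]
width: 0.589
grip_force: 0.0
```

Request:
step_arm(targets=[[[0,0,0],[-30,0,0],50],[[0,0,0],[-30,0,0],50],[[0,0,0],[0,0,0],50],[[0,0,0],[0,0,0],50]])

```text
time: 20.9
tool_pos: [0.4162, 0.0281, 0.3248]
tcp_rot: [2.952, -1.075, 0.001]
wrist_force: [0.2, -0.9, 0.1]
width: 0.587
grip_force: 0.0
```

```bash
python3 st.py
python3 - <<'E'
from fit import *
c=calibration("wrist"); im=read_camera("wrist"); p=np.load("p2.npy")
cv2.imwrite("pics/w5.png",cv2.convertScaleAbs(im[:,:,::-1],alpha=1.8)); np.savez("w5.npz",K=c["camera_matrix"],R=c["R"],t=c["t"])
for pull in(0,.005,.014): print(pull,proj(c,w2(p,(-.1,0,.1255+pull))), "skirt diam px",.064*c["camera_matrix"][0,0]/(c["R"]@w2(p,(-.1,0,.1255+pull))+c["t"])[2])
for d in(3.9,4,4.1): print(d,proj(c,w2(p,(-.1-.023*np.cos(d),.023*np.sin(d),.1615))),proj(c,w2(p,(-.1+.023*np.cos(d),-.023*np.sin(d),.1615))))
print("mark3",proj(c,w2(p,(-.1-.05*np.cos(4),.05*np.sin(4),.113))))
E
```

```text
tool dial 4.067 q6 2.2771125121081943 [0.4162 0.0281 0.3248] tz [ 0.0006 -0.0004 -1.    ] F [ 0.2407 -0.8903  0.0563] M [-0.0402 -0.0608  0.0181] w 0.587403769985374 20.9
0 [325.12077996 121.37726488] skirt diam px 75.78449847747794
0.005 [325.12248373 121.93845651] skirt diam px 77.17514580082589
0.014 [325.12571348 123.0022756 ] skirt diam px 79.81131696746628
3.9 [319.74891475  93.39937467] [330.18430214 156.44366549]
4 [322.9581286  92.9993413] [327.17373681 156.79480078]
4.1 [326.19131298  92.93932761] [324.14475065 156.84720647]
mark3 [321.06494284  58.3903478 ]
```

View pics/w5.png

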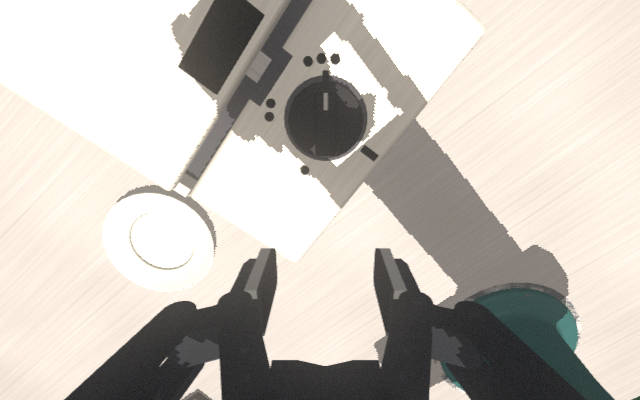

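The pointer line (326,75–108) aims at the middle stud (321,58). The skirt diameter can confirm that the knob is home, compared with the first view, when it was known to be in.

Run:
```python
from fit import *
p=np.load("p2.npy")
for n in("w2","w5"):
    z=np.load(n+".npz"); c=dict(camera_matrix=z["K"],R=z["R"],t=z["t"])
    im=cv2.imread(f"pics/{n}.png").astype(float).mean(2); im=im/(1.8 if n=="w5" else 1)
    # all-angle dark-edge radius
    k=w2(p,(-.1,0,.1225)); best=[]
    for h in(.1195,.1255):
        o=proj(c,w2(p,(-.1,0,h))); print(n,"h",h,"pred diam",2*np.hypot(*(proj(c,w2(p,(-.1,.032,h)))-o)),"centre",o)
    print("row",[int(v) for v in im[int(o[1]),int(o[0])-48:int(o[0])+49]])
```

```text
w2 h 0.1195 pred diam 69.3258116421997 centre [320.04350529  68.8646805 ]
w2 h 0.1255 pred diam 70.72353676273237 centre [319.94395882  68.43988236]
row [82, 81, 81, 81, 80, 82, 80, 80, 81, 81, 61, 39, 39, 39, 31, 32, 31, 31, 31, 31, 31, 29, 31, 31, 32, 29, 32, 30, 30, 30, 31, 32, 31, 31, 30, 31, 31, 30, 29, 29, 29, 30, 34, 29, 30, 30, 34, 34, 31, 33, 32, 33, 33, 31, 34, 33, 36, 34, 34, 35, 36, 35, 36, 35, 37, 36, 36, 37, 36, 40, 38, 38, 37, 47, 54, 53, 53, 54, 53, 53, 54, 54, 51, 55, 66, 68, 69, 73, 133, 155, 157, 155, 155, 157, 155, 156, 156]
w5 h 0.1195 pred diam 73.15625259954783 centre [325.11881477 120.72996641]
w5 h 0.1255 pred diam 74.6576647515804 centre [325.12077996 121.37726488]
row [90, 89, 88, 88, 88, 90, 90, 66, 43, 42, 39, 35, 34, 35, 35, 33, 34, 34, 35, 34, 33, 35, 34, 33, 32, 33, 36, 34, 33, 35, 33, 36, 32, 30, 32, 30, 33, 31, 30, 29, 34, 32, 33, 32, 34, 33, 33, 31, 31, 32, 32, 34, 33, 32, 33, 33, 32, 30, 32, 31, 33, 32, 31, 32, 31, 33, 32, 33, 32, 32, 34, 32, 32, 36, 32, 35, 34, 34, 33, 36, 35, 36, 35, 33, 32, 33, 41, 41, 45, 44, 72, 87, 86, 85, 86, 86, 88]
```

The skirt measures 74.7 px, against 74.7 predicted for fully in and 76 for resting on the ring. With the height felt by the tool, this says the knob is home, so I'm handing in.

```bash
python3 -c "
from workcell import finish_job; print(finish_job())"
```

```text
the job is handed in; nothing more can be done
None
```

The job is handed in, with no verdict returned. By force and camera readings the lid is caught shut and the dial is fully in at the three studs (about 4.07 rad). The plate, bowl and jar were not touched.

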